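# Close up the relay row on the mounting rail

### The arm

A 6-joint arm with a two-finger parallel gripper is mounted at the origin on the work surface. World frame = base frame: x ahead of the robot, y to its left, z up, the work surface at z = 0. Lengths are in m, angles in rad, forces in N, time in s.
With the tool pointing down it reaches from about 0.275 to 0.825 m from the base axis. Payload 5.2 kg.
Tool frame: the origin (TCP) lies at the very end of the fingers, on their centre line; the grasp point (between the pads) lies env.grasp_offset behind it (env.grasp_offset is the distance from the TCP to the grasp point, in m); z points along the fingers, y is the direction in which the jaws open and shut (so a half turn about z gives the same grasp; the last joint's range is limited). The gripper opens to 93 mm and grips with 3 to 60 N. Pads are 15 mm wide; open, the fingers measure 128 mm over their backs; the gripper's body (75 mm by 188 mm) begins 65 mm behind the grasp point.
Start: joints at [-0.203, 0.259, 1.535, -0, 1.348, -0.203], TCP at [0.55, 0, 0.219] pointing down, gripper open.
Joint ranges: [-3.14, 3.14], [-0.91, 2.08], [0.19, 2.58], [-1.22, 4.36], [0.22, 2.71], [-3.12, 3.12]. Speed limits (rad/s): [2.57, 2.57, 3.14, 3.14, 3.14, 3.14].

### API

Orientations are given as a unit quaternion [w, x, y, z].
In Python, from bench import env gives the robot as it stands.
- The arm moves only by the tool arm_command, never from a script. Its arguments are lists of equal length, an entry for each row: "travel": the shift along the world's x, y, z in mm, a list of three; "dr": the turn, a rotation vector about the world's x, y, z in rad, a list of three; "hand": the opening in per cent of the stroke, from 0 (shut) to 100 (fully open). In form: {"travel": [[x, y, z], ...], "dr": [[wx, wy, wz], ...], "hand": [hand, ...]}. A call has 1 to 12 rows; each row shifts and turns the commanded pose from where the row before left it; what a row does not reach is not made up. A row lasts 1/12 s, in which the tool goes at most 41.7 mm and 7.16 degrees, less where a joint would pass 70% of its speed; a pose out of reach is approached as far as the arm can. A call with a gripper value outside its range is refused whole. The fingers move at their own pace and stop on an object; "squeeze" is the grip in N (left out, the last holds). Time passes only in rows, so rows that do not move let the fingers close. It gives the time, the measured TCP pose, the force and the opening at its end, in the units of the state.
- env.read_state(): the state, without advancing time (a new reading comes with each control period).
- env.grab_frame(name): name is "scene" or "side" or "wrist"; returns (picture, depth): 384x512x3 uint8, red, green, blue; 384x512 float32, m along the optical axis (not along the pixel's ray), 0 where there is no reading.
- env.camera_model(name): a dict with "camera_matrix" (3x3 intrinsics, pixels), "extrinsics" (4x4, takes a point from world to camera coordinates). Camera axes: x right, y down, z forward; pixel columns grow to the right and rows downward; lengths in m; the calibration is good to about 2 mm. A picture is of the moment at which its call begins: read the wrist's pose just before it. camera_model takes no time and is no camera call; for the wrist camera it gives the pose at the moment of the call.
- env.finish_job(): hands the job in, once; it reports no verdict.
The state is a dict: "clock": time; "joint_pos": joint angles; "joint_velocities": joint speeds; "effort": joint torques, N m; "tool_pos": TCP position; "eef_rot": TCP orientation; "contact_force": force on the tool from outside, world axes, zero at the start; "wrist_torque": the same for the moment, N m; "width": opening from 0.0 (shut) to 1.0 (fully open).
Only numpy, scipy, OpenCV 4.12 (cv2) and the standard library are available. Lean on these libraries where they do the work, as an engineer would, in place of code of your own. Each camera call takes 0.05 s, during which the arm holds its last target. There are 200 camera calls.

### The job

On the mounting panel, push the row of four relay modules along the rail as one train until it is tight against the fixed end stop, leaving the loose end clamp where it is meanwhile. Then push the end clamp along the rail until it closes up against the last module, with no gaps left anywhere. Only push with the fingertips: lift nothing off the rail, tip nothing over, and leave everything else alone.

Things in the scene. Friction and masses are not known exactly. Their poses are not given: they have to be found in the camera images.
- panel: grey steel panel 280 x 500 x 5 mm, fixed on the table. Origin: centre of its underside. Own y runs along the rail, x across, z up. A steel rail 35 mm wide, 480 mm long runs over the origin along y, its flat top 22 mm above the table. A white wiring duct (30 wide, 460 long, top 35 mm above the table) runs parallel, 115 mm towards -x.
- end_stop: fixed aluminium block on the rail near one end (+y or -y, 180 mm from the panel's centre), 64 mm across the rail, 24 mm along it, top 74 mm above the table, a low bolted foot either side. Origin: on the rail's centre line, mid-length of the block, 14 mm above the table; the face that the row meets is 12 mm from it along the rail.
- end_clamp: loose low aluminium block on the rail near the end opposite the stop, 36 mm along the rail, 54 mm across, flat top 52 mm above the table with a black screw head (16 mm wide, 8 mm tall) on it. Origin: centre of its underside, 14 mm above the table; its faces are 18 mm from it along the rail. 90 to 180 g; slides with about 1 N.
- module_1: grey plastic relay module, the end of the row of four towards the panel's -y. 28 mm along the rail, 64 across, 58 tall, 60 to 130 g. Origin: centre of its underside (foot of the two legs that straddle the rail), 14 mm above the table, 8 mm below the rail top. Own y along the rail, z up. Only sits over the rail (1 mm play each side), slides with about 1 N; comes off if pulled up.
- module_2: relay module like module_1, second from the panel's -y end of the row; same size and origin. At the start the four touch one another face to face (28 mm apart), in the middle part of the rail, with at least 65 mm of free rail between the row and the stop, and between the row and the clamp.
- module_3: relay module like module_1, third from the panel's -y end; same size and origin. At the start the four touch one another face to face (28 mm apart), in the middle part of the rail, with at least 65 mm of free rail between the row and the stop, and between the row and the clamp.
- module_4: relay module like module_1, the end of the row towards the panel's +y; same size and origin. At the start the four touch one another face to face (28 mm apart), in the middle part of the rail, with at least 65 mm of free rail between the row and the stop, and between the row and the clamp.
- spare_module: bystander: a fifth module of the same kind standing on the panel beside the rail (not on it), 58 mm tall. Origin: centre of its underside.
- jar: bystander: small clear jar 40 mm wide, 50 mm tall, on the panel beside the rail. Origin: centre of its underside.
- bushing: bystander: steel ring 34 mm wide, 20 mm tall, on the panel beside the rail. Origin: centre of its underside.
- screwdriver: bystander: screwdriver lying on the table left of the panel.
- wrench: bystander: wrench lying on the table right of the panel.
- fan: bystander: black square fan 80 x 80 x 25 mm lying on the table right of the panel.
- parts_tray: bystander: blue tray 110 x 160 x 40 mm on the table left of the panel.
Mind the look-alikes: they are no part of the job. What is shaped like the module_3 but blue is not meant.

How it is judged:
By the outcome, as a careful person would: the job done as asked, in the order asked, and still so for the second after the job is handed in, with the robot touching nothing.
It also fails if it takes over 51 s, if anything falls off the work surface, if the arm or the gripper's body presses on something with over 40 N, if the wrist force passes 120 N, or if a joint passes its speed limit or range.

## Working session

There is one attempt and no reset: what is moved stays moved. The work goes in short steps, Python scripts to look and compute and a tool call to move; the robot and the scene stay as the last step left them, time stands still between calls to the robot, and variables do not carry over. Pictures are saved under pics/ and viewed, about 8 in all and at most 12, crops included, and the job is handed in when it is done.

Besides the shell and the picture viewer there is one more tool, called after "Emit:" by a JSON object that holds its "name" and its "arguments". arm_command: Moves the arm, as the interface text tells. Its arguments: {"type":"object","properties":{"travel":{"type":"array"},"dr":{"type":"array"},"hand":{"type":"array"},"squeeze":{"type":"number"}},"required":["travel","dr","hand"]}

```bash
ls; mkdir -p pics
python3 - <<'E'
from bench import env
import cv2,numpy as np
s=env.read_state();print(s,env.grasp_offset)
for n in("scene","side"):
    p,d=env.grab_frame(n);cv2.imwrite(f"pics/{n}0.png",p[:,:,::-1]);np.savez(f"pics/{n}0.npz",p=p,d=d,**env.camera_model(n))
    m=env.camera_model(n);print(n,np.round(m["camera_matrix"],1).tolist(),np.round(m["extrinsics"],3).tolist())
E
```

```text
pics
{'clock': 0.0, 'joint_pos': array([-2.02800137e-01,  2.59335574e-01,  1.53606666e+00,  1.90259923e-05,
        1.34794442e+00, -2.02797894e-01]), 'joint_velocities': array([-0.00050397,  0.00143458, -0.00055643, -0.00128705,  0.00075514,
       -0.00149529]), 'effort': array([ 2.41929010e-04, -4.37298238e+01, -2.84004611e+01,  7.19661056e-02,
        4.11791797e-02, -1.14769305e-04]), 'tool_pos': array([5.49480015e-01, 1.37274080e-04, 2.17828263e-01]), 'eef_rot': array([-7.37431713e-04,  7.07108795e-01,  7.07104224e-01, -4.74777703e-04]), 'contact_force': array([0.21795446, 0.79942534, 0.03495655]), 'wrist_torque': array([-0.01906391,  0.03651511,  0.0168138 ]), 'width': 1.000006723192733} 0.0188
scene [[438.3, 0.0, 259.7], [0.0, 438.3, 193.3], [0.0, 0.0, 1.0]] [[0.832, 0.554, 0.007, -0.414], [0.369, -0.545, -0.752, -0.149], [-0.413, 0.629, -0.659, 1.56], [0.0, 0.0, 0.0, 1.0]]
side [[384.5, 0.0, 257.6], [0.0, 384.5, 191.2], [0.0, 0.0, 1.0]] [[-0.998, -0.063, -0.008, 0.494], [-0.027, 0.524, -0.851, 0.071], [0.058, -0.849, -0.525, 1.242], [0.0, 0.0, 0.0, 1.0]]
```

View pics/scene0.png

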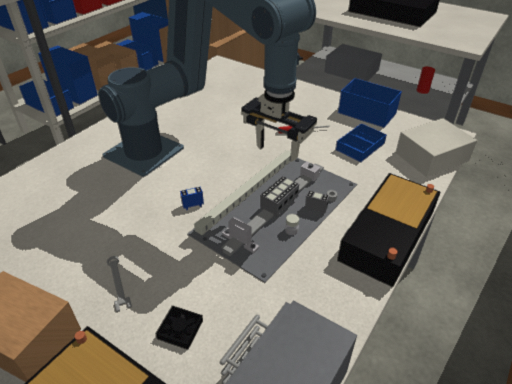

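View pics/side0.png

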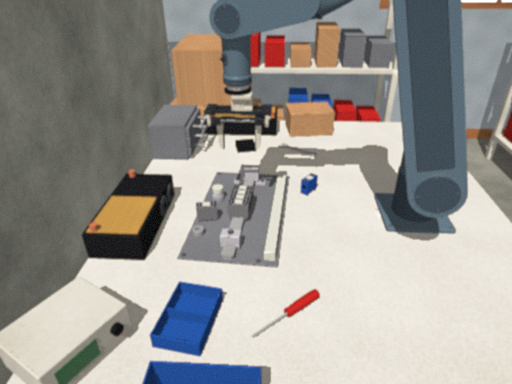

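The scene view shows the duct and the rail with the end stop at about (240,233), the row at (280,193) and the low clamp at (311,170). The side view shows the same. Next I'll build a metric top-down map from depth.

```bash
cat > h.py <<'E'
import numpy as np,cv2
def world(p,d,camera_matrix,extrinsics):
    K=camera_matrix;E=np.linalg.inv(extrinsics)
    v,u=np.nonzero(d>0);z=d[v,u]
    c=np.stack([(u-K[0,2])/K[0,0]*z,(v-K[1,2])/K[1,1]*z,z])
    return (E[:3,:3]@c).T+E[:3,3],p[v,u]
E
python3 - <<'E'
from h import *
X0,X1,Y0,Y1=.30,.80,-.32,.32
tops=[]
for n in("scene","side"):
    f=dict(np.load(f"pics/{n}0.npz"));P,C=world(**f)
    k=(P[:,0]>X0)&(P[:,0]<X1)&(P[:,1]>Y0)&(P[:,1]<Y1)&(P[:,2]<.12)&(P[:,2]>-.01)
    P,C=P[k],C[k]
    o=np.argsort(P[:,2]);P=P[o];C=C[o]
    h=np.zeros((500,640,3),np.uint8)
    col=cv2.applyColorMap(np.clip(P[:,2]*1000*2.6,0,255).astype(np.uint8)[:,None],cv2.COLORMAP_JET)[:,0]
    for q,c in zip(P,col): cv2.circle(h,(int((Y1-q[1])*1000),int((X1-q[0])*1000)),1,c.tolist(),-1)
    for i in range(0,640,40):cv2.line(h,(i,0),(i,6),(255,255,255),1)
    tops.append(cv2.resize(h,None,fx=.62,fy=.62,interpolation=cv2.INTER_AREA))
    g=(P[:,2]>.003)&(P[:,2]<.008)
    print(n,"panel",cv2.minAreaRect((P[g][:,:2]*1000).astype(np.float32)))
a=cv2.imread("pics/scene0.png")[150:280,185:365]
b=cv2.imread("pics/side0.png")[155:270,175:295]
a=cv2.resize(a,(400,289),interpolation=3);b=cv2.resize(b,(400,289),interpolation=3)
t=np.hstack([tops[0],tops[1]]);t=cv2.resize(t,(800,311))
cv2.imwrite("pics/top.png",np.vstack([np.hstack([a,b]),t]))
E
```

```text
scene panel ((552.832763671875, 7.314300537109375), (615.364501953125, 495.0613708496094), 89.61266326904297)
side panel ((547.2737426757812, 1.083587646484375), (633.1906127929688, 496.24462890625), 89.43042755126953)
```

View pics/top.png

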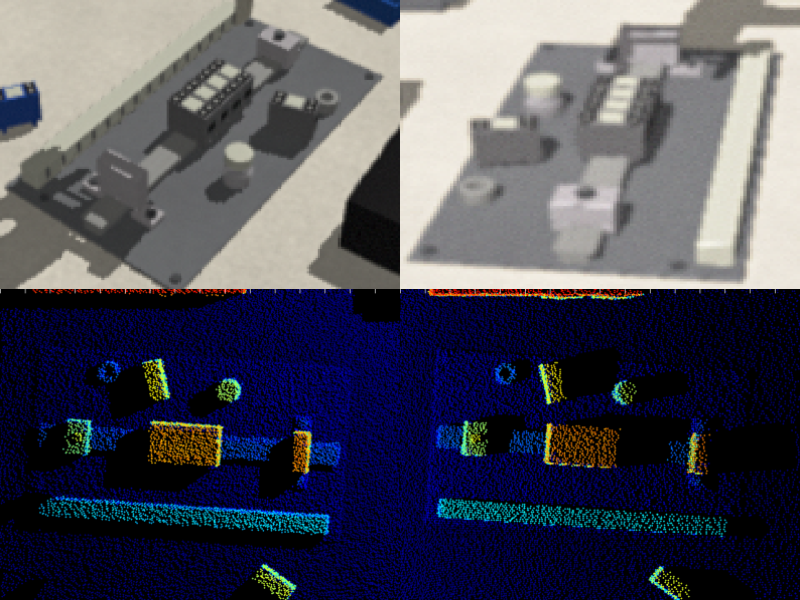

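The map shows the rail nearly along world y: the clamp on the left (+y), then the row, then the stop on the right (-y). The spare module, jar and bushing are on the far (+x) side, and the duct is on the near side. Next I'll get numbers from the top surfaces.

Run:
```python
from h import *
R=lambda p:[np.round(x,1) if not isinstance(x,tuple) else tuple(np.round(x,1)) for x in cv2.minAreaRect((p*1000).astype(np.float32))]
for n in("scene","side"):
    P,C=world(**dict(np.load(f"pics/{n}0.npz")))
    def sel(y0,y1,z0,z1,x0=.50,x1=.60):
        return P[(P[:,0]>x0)&(P[:,0]<x1)&(P[:,1]>y0)&(P[:,1]<y1)&(P[:,2]>z0)&(P[:,2]<z1)]
    for nm,a in dict(row=(-.06,.10,.066,.08),stop=(-.22,-.14,.068,.09),clamp=(.14,.26,.046,.056),duct=(-.3,.3,.030,.04,.38,.48)).items():
        q=sel(*a); 
        print(n,nm,len(q),"z",np.median(q[:,2]).round(4),R(q[:,:2]),"y",np.percentile(q[:,1],[1,99]).round(4),"x",np.percentile(q[:,0],[1,99]).round(4))
    q=sel(-.3,.3,.030,.04,.38,.48);print("slope dx/dy",np.polyfit(q[:,1],q[:,0],1))
```

```text
scene row 561 z 0.0703 [(np.float64(551.4), np.float64(23.8)), (np.float64(117.2), np.float64(67.2)), np.float64(87.2)] y [-0.0323  0.0787] x [0.5178 0.5846]
scene stop 171 z 0.0718 [(np.float64(537.4), np.float64(-163.1)), (np.float64(27.3), np.float64(66.2)), np.float64(83.6)] y [-0.1765 -0.1501] x [0.5065 0.5707]
scene clamp 118 z 0.0496 [(np.float64(562.7), np.float64(195.1)), (np.float64(43.7), np.float64(54.3)), np.float64(86.4)] y [0.1751 0.2149] x [0.5363 0.5897]
scene duct 899 z 0.033 [(np.float64(435.7), np.float64(24.2)), (np.float64(462.0), np.float64(33.8)), np.float64(86.0)] y [-0.2035  0.2425] x [0.4092 0.4607]
slope dx/dy [0.0647461  0.43468941]
side row 417 z 0.0723 [(np.float64(547.6), np.float64(29.0)), (np.float64(118.8), np.float64(64.0)), np.float64(86.0)] y [-0.0262  0.0868] x [0.5146 0.5802]
side stop 81 z 0.0734 [(np.float64(535.4), np.float64(-158.9)), (np.float64(30.4), np.float64(63.4)), np.float64(83.9)] y [-0.172  -0.1411] x [0.5035 0.5666]
side clamp 165 z 0.0517 [(np.float64(558.9), np.float64(200.2)), (np.float64(39.8), np.float64(53.4)), np.float64(86.9)] y [0.1817 0.2199] x [0.5326 0.5857]
side duct 817 z 0.0349 [(np.float64(432.4), np.float64(28.8)), (np.float64(463.0), np.float64(31.3)), np.float64(86.1)] y [-0.1931  0.2575] x [0.4064 0.4596]
slope dx/dy [0.06681925 0.430346  ]
```

Averaging both views:

| Item | World position (mm) |
|---|---|
| Rail slope dx/dy | about 0.068 |
| Row, +y face | y ≈ 82 |
| Row, -y face | y ≈ -30 |
| Stop face | y ≈ -149 |
| Clamp centre | (561, 197) |

I'll lower the shut fingers into the gap between row and clamp at (556, 125).

Emit:
{"name": "arm_command", "arguments": {"travel": [[1,25,0],[1,25,0],[1,25,0],[2,25,0],[2,25,0],[0,0,0],[0,0,-30],[0,0,-30],[0,0,-30],[0,0,-30],[0,0,-20],[0,0,0]], "dr": [[0,0,-0.014],[0,0,-0.014],[0,0,-0.014],[0,0,-0.013],[0,0,-0.013],[0,0,0],[0,0,0],[0,0,0],[0,0,0],[0,0,0],[0,0,0],[0,0,0]], "hand": [0,0,0,0,0,0,0,0,0,0,0,0], "squeeze": 10}}

```text
clock: 1.1
tool_pos: [0.5532, 0.1243, 0.0738]
eef_rot: [-0.003, 0.731, 0.683, -0.004]
contact_force: [-0.5, -0.1, -0.5]
width: 0.191
```

Run:
```python
from bench import env
import cv2
p,d=env.grab_frame("side");q,d=env.grab_frame("scene")
cv2.imwrite("pics/chk1.png",cv2.hconcat([cv2.resize(x,(400,300),interpolation=3)[:,:,::-1] for x in (p[140:275,160:340],q[140:275,185:365])]))
```

```text
(no output)
```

View pics/chk1.png

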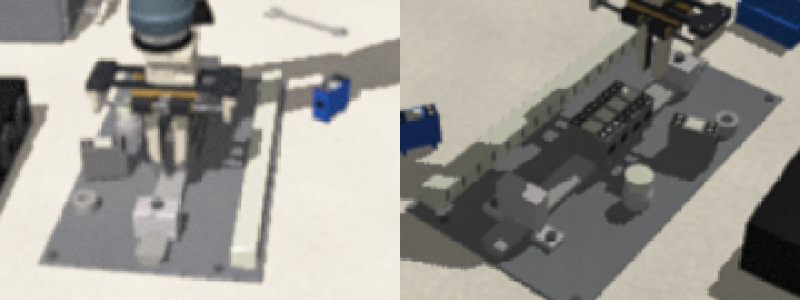

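The fingers are shut and sit between the row and the clamp, clear of both. I'll go down to working height (TCP about 36 mm), then approach the row face.

Emit:
{"name": "arm_command", "arguments": {"travel": [[0,0,-20],[0,0,-16],[0,0,0],[0,0,0]], "dr": [[0,0,0],[0,0,0],[0,0,0],[0,0,0]], "hand": [0,0,0,0]}}

```text
clock: 1.53
tool_pos: [0.5576, 0.1249, 0.0439]
eef_rot: [0.0, 0.731, 0.683, 0.0]
contact_force: [-0.3, 0.4, -0.1]
width: 0.005
```

Emit:
{"name": "arm_command", "arguments": {"travel": [[0,0,-8],[-1,-10,0],[-1,-10,0],[0,-4,0],[-0.2,-3,0],[-0.2,-3,0],[-0.2,-3,0],[-0.2,-3,0],[-0.2,-3,0],[-0.2,-3,0],[-0.2,-3,0],[-0.2,-3,0]], "dr": [[0,0,0],[0,0,0],[0,0,0],[0,0,0],[0,0,0],[0,0,0],[0,0,0],[0,0,0],[0,0,0],[0,0,0],[0,0,0],[0,0,0]], "hand": [0,0,0,0,0,0,0,0,0,0,0,0]}}

```text
clock: 2.53
tool_pos: [0.5535, 0.077, 0.0348]
eef_rot: [0.0, 0.731, 0.683, 0.0]
contact_force: [0.0, 3.1, 1.7]
width: 0.003
```

Contact (3 N). Pushing on.

Emit:
{"name": "arm_command", "arguments": {"travel": [[-0.3,-4,0],[-0.3,-4,0],[-0.3,-4,0],[-0.3,-4,0],[-0.3,-4,0],[-0.3,-4,0],[-0.3,-4,0],[-0.3,-4,0],[-0.3,-4,0],[-0.3,-4,0],[-0.2,-4,0],[-0.2,-4,0]], "dr": [[0,0,0],[0,0,0],[0,0,0],[0,0,0],[0,0,0],[0,0,0],[0,0,0],[0,0,0],[0,0,0],[0,0,0],[0,0,0],[0,0,0]], "hand": [0,0,0,0,0,0,0,0,0,0,0,0]}}

```text
clock: 3.53
tool_pos: [0.5499, 0.0286, 0.0346]
eef_rot: [-0.0, 0.731, 0.683, -0.0]
contact_force: [0.3, 1.8, 1.5]
width: 0.003
```

Emit:
{"name": "arm_command", "arguments": {"travel": [[-0.3,-4,0],[-0.3,-4,0],[-0.3,-4,0],[-0.3,-4,0],[-0.3,-4,0],[-0.3,-4,0],[-0.3,-4,0],[-0.3,-4,0],[-0.2,-3,0],[-0.2,-3,0]], "dr": [[0,0,0],[0,0,0],[0,0,0],[0,0,0],[0,0,0],[0,0,0],[0,0,0],[0,0,0],[0,0,0],[0,0,0]], "hand": [0,0,0,0,0,0,0,0,0,0]}}

```text
clock: 4.37
tool_pos: [0.5471, -0.0093, 0.0346]
eef_rot: [-0.0, 0.731, 0.683, -0.0]
contact_force: [-0.3, 2.2, 1.2]
width: 0.008
```

Emit:
{"name": "arm_command", "arguments": {"travel": [[-0.2,-2,0],[-0.1,-2,0],[-0.2,-2,0],[-0.1,-2,0],[-0.1,-2,0],[-0.1,-1,0],[-0.1,-1,0],[0,-1,0],[-0.1,-1,0]], "dr": [[0,0,0],[0,0,0],[0,0,0],[0,0,0],[0,0,0],[0,0,0],[0,0,0],[0,0,0],[0,0,0]], "hand": [0,0,0,0,0,0,0,0,0]}}

```text
clock: 5.12
tool_pos: [0.5462, -0.023, 0.0346]
eef_rot: [-0.0, 0.731, 0.683, 0.0]
contact_force: [-0.2, 1.4, 1.6]
width: 0.005
```

Run:
```python
from bench import env
import cv2
p,d=env.grab_frame("side");q,d=env.grab_frame("scene")
cv2.imwrite("pics/chk2.png",cv2.hconcat([cv2.resize(x,(400,300),interpolation=3)[:,:,::-1] for x in (p[150:255,175:315],q[165:270,195:335])]))
```

```text
(no output)
```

View pics/chk2.png

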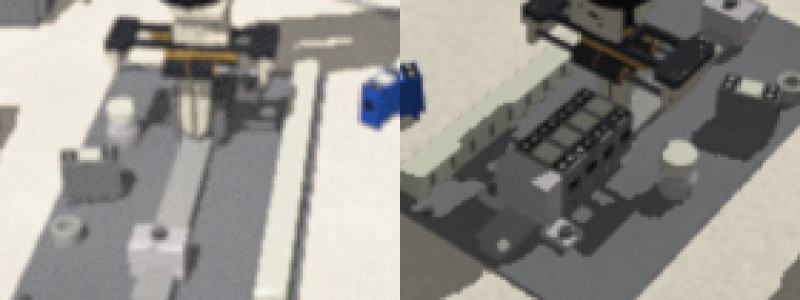

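The row is intact, upright and just short of the stop (scene crop, stop/row joint near (550,150)). I'll keep going in 1 mm steps and watch the force.

Emit:
{"name": "arm_command", "arguments": {"travel": [[0,-1,0],[-0.1,-1,0],[-0.1,-1,0],[0,-1,0]], "dr": [[0,0,0],[0,0,0],[0,0,0],[0,0,0]], "hand": [0,0,0,0]}}

```text
clock: 5.55
tool_pos: [0.5459, -0.027, 0.0346]
eef_rot: [-0.0, 0.731, 0.683, -0.0]
contact_force: [-0.8, 3.0, 1.4]
width: 0.002
```

Emit:
{"name": "arm_command", "arguments": {"travel": [[-0.1,-1,0],[-0.1,-1,0],[0,-1,0]], "dr": [[0,0,0],[0,0,0],[0,0,0]], "hand": [0,0,0]}}

```text
clock: 5.8
tool_pos: [0.5458, -0.0277, 0.0346]
eef_rot: [-0.001, 0.731, 0.682, 0.001]
contact_force: [1.9, 15.8, 3.6]
width: 0.005
```

Seated: 16 N at TCP y = -27.7, against a predicted -29. I'll back off, rise and cross over the clamp.

Emit:
{"name": "arm_command", "arguments": {"travel": [[0,0,0],[0,2,0],[0,8,0],[1,15,0],[0,0,30],[0,0,30],[0,0,30],[2,30,0],[2,30,0],[2,30,0],[2,30,0],[2,30,0]], "dr": [[0,0,0],[0,0,0],[0,0,0],[0,0,0],[0,0,0],[0,0,0],[0,0,0],[0,0,0],[0,0,0],[0,0,0],[0,0,0],[0,0,0]], "hand": [0,0,0,0,0,0,0,0,0,0,0,0]}}

```text
clock: 6.8
tool_pos: [0.5567, 0.1461, 0.1247]
eef_rot: [0.0, 0.731, 0.682, -0.0]
contact_force: [0.3, -0.2, -0.5]
width: 0.005
```

Emit:
{"name": "arm_command", "arguments": {"travel": [[2,30,0],[2,30,0],[2,30,0],[2,7,0],[0,0,0],[0,0,0]], "dr": [[0,0,0],[0,0,0],[0,0,0],[0,0,0],[0,0,0],[0,0,0]], "hand": [0,0,0,0,0,0]}}

```text
clock: 7.3
tool_pos: [0.5646, 0.2416, 0.1242]
eef_rot: [0.0, 0.73, 0.683, -0.001]
contact_force: [0.5, -1.0, -0.4]
width: 0.005
```

Run:
```python
from bench import env
from h import *
s=env.read_state();print(s["tool_pos"],s["contact_force"])
ims=[]
for n in("scene","side"):
    p,d=env.grab_frame(n);ims.append(p)
    P,C=world(p,d,**env.camera_model(n))
    for nm,(a,b,z0,z1) in dict(row=(-.20,.02,.066,.082),clamp=(.14,.218,.046,.056)).items():
        q=P[(P[:,0]>.5)&(P[:,0]<.6)&(P[:,1]>a)&(P[:,1]<b)&(P[:,2]>z0)&(P[:,2]<z1)]
        print(n,nm,len(q),np.percentile(q[:,1],[1,99]).round(4) if len(q) else 0)
cv2.imwrite("pics/chk3.png",cv2.hconcat([cv2.resize(x,(400,300),interpolation=3)[:,:,::-1] for x in (ims[0][150:270,200:360],ims[1][150:270,170:330])]))
```

```text
[0.56457078 0.24157713 0.12424887] [ 0.47990823 -0.95526429 -0.42687921]
scene row 805 [-0.1761 -0.0409]
scene clamp 113 [0.1754 0.2129]
side row 189 [-0.1707 -0.0473]
side clamp 151 [0.1814 0.2177]
```

View pics/chk3.png

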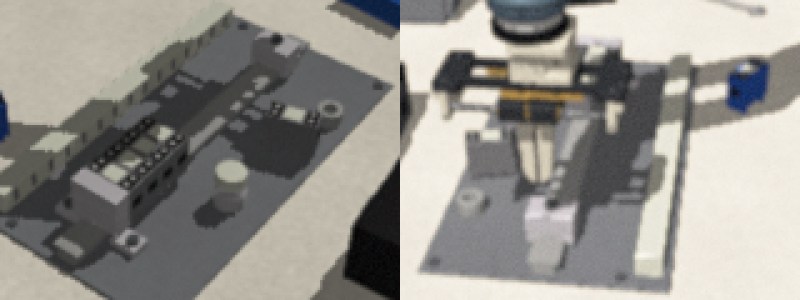

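The row is tight on the stop: stop plus row span about 135 mm, where 24+112=136 is expected. The clamp hasn't moved (195/200 mm, as before). I'll come down behind the clamp and push.

Emit:
{"name": "arm_command", "arguments": {"travel": [[0,0,-30],[0,0,-30],[0,0,-29],[0,0,0],[0,0,0],[-0.2,-4,0],[-0.2,-4,0],[-0.2,-3,0],[-0.2,-3,0],[-0.2,-3,0],[-0.2,-3,0],[-0.2,-3,0]], "dr": [[0,0,0],[0,0,0],[0,0,0],[0,0,0],[0,0,0],[0,0,0],[0,0,0],[0,0,0],[0,0,0],[0,0,0],[0,0,0],[0,0,0]], "hand": [0,0,0,0,0,0,0,0,0,0,0,0]}}

```text
clock: 8.4
tool_pos: [0.5636, 0.2189, 0.0361]
eef_rot: [0.0, 0.731, 0.683, 0.0]
contact_force: [-1.3, 0.5, 0.9]
width: 0.004
```

Emit:
{"name": "arm_command", "arguments": {"travel": [[-0.3,-4,0],[-0.3,-4,0],[-0.3,-4,0],[-0.3,-4,0],[-0.3,-4,0],[-0.3,-4,0],[-0.3,-4,0],[-0.3,-4,0],[-0.3,-4,0],[-0.3,-4,0],[-0.2,-4,0],[-0.2,-4,0]], "dr": [[0,0,0],[0,0,0],[0,0,0],[0,0,0],[0,0,0],[0,0,0],[0,0,0],[0,0,0],[0,0,0],[0,0,0],[0,0,0],[0,0,0]], "hand": [0,0,0,0,0,0,0,0,0,0,0,0]}}

```text
clock: 9.4
tool_pos: [0.5599, 0.1706, 0.0356]
eef_rot: [-0.0, 0.731, 0.683, -0.0]
contact_force: [1.5, 0.4, -0.6]
width: 0.007
```

Emit:
{"name": "arm_command", "arguments": {"travel": [[-0.3,-4,0],[-0.3,-4,0],[-0.3,-4,0],[-0.3,-4,0],[-0.3,-4,0],[-0.3,-4,0],[-0.3,-4,0],[-0.3,-4,0],[-0.3,-4,0],[-0.3,-4,0],[-0.2,-4,0],[-0.2,-4,0]], "dr": [[0,0,0],[0,0,0],[0,0,0],[0,0,0],[0,0,0],[0,0,0],[0,0,0],[0,0,0],[0,0,0],[0,0,0],[0,0,0],[0,0,0]], "hand": [0,0,0,0,0,0,0,0,0,0,0,0]}}

```text
clock: 10.4
tool_pos: [0.5566, 0.1226, 0.0357]
eef_rot: [-0.0, 0.731, 0.683, 0.0]
contact_force: [0.5, 1.2, -1.0]
width: 0.004
```

Emit:
{"name": "arm_command", "arguments": {"travel": [[-0.3,-4,0],[-0.3,-4,0],[-0.3,-4,0],[-0.3,-4,0],[-0.3,-4,0],[-0.3,-4,0],[-0.3,-4,0],[-0.3,-4,0],[-0.3,-4,0],[-0.3,-4,0],[-0.2,-4,0],[-0.2,-4,0]], "dr": [[0,0,0],[0,0,0],[0,0,0],[0,0,0],[0,0,0],[0,0,0],[0,0,0],[0,0,0],[0,0,0],[0,0,0],[0,0,0],[0,0,0]], "hand": [0,0,0,0,0,0,0,0,0,0,0,0]}}

```text
clock: 11.4
tool_pos: [0.5531, 0.0746, 0.0357]
eef_rot: [-0.0, 0.731, 0.683, -0.0]
contact_force: [-0.1, 0.5, 0.1]
width: 0.007
```

Emit:
{"name": "arm_command", "arguments": {"travel": [[-0.3,-4,0],[-0.3,-4,0],[-0.3,-4,0],[-0.3,-4,0],[-0.3,-4,0],[-0.3,-4,0],[-0.3,-4,0],[-0.3,-4,0],[-0.3,-4,0],[-0.3,-4,0],[-0.2,-4,0],[-0.2,-4,0]], "dr": [[0,0,0],[0,0,0],[0,0,0],[0,0,0],[0,0,0],[0,0,0],[0,0,0],[0,0,0],[0,0,0],[0,0,0],[0,0,0],[0,0,0]], "hand": [0,0,0,0,0,0,0,0,0,0,0,0]}}

```text
clock: 12.4
tool_pos: [0.5496, 0.0266, 0.0356]
eef_rot: [-0.0, 0.731, 0.683, -0.0]
contact_force: [0.6, 1.3, 0.8]
width: 0.004
```

Emit:
{"name": "arm_command", "arguments": {"travel": [[-0.2,-3,0],[-0.2,-3,0],[-0.2,-3,0],[-0.1,-2,0],[-0.1,-2,0],[-0.1,-1,0],[0,-1,0],[-0.1,-1,0]], "dr": [[0,0,0],[0,0,0],[0,0,0],[0,0,0],[0,0,0],[0,0,0],[0,0,0],[0,0,0]], "hand": [0,0,0,0,0,0,0,0]}}

```text
clock: 13.07
tool_pos: [0.5487, 0.011, 0.0356]
eef_rot: [-0.0, 0.731, 0.683, -0.0]
contact_force: [-0.9, -0.5, 0.4]
width: 0.008
```

Emit:
{"name": "arm_command", "arguments": {"travel": [[0,-1,0],[-0.1,-1,0],[0,-1,0]], "dr": [[0,0,0],[0,0,0],[0,0,0]], "hand": [0,0,0]}}

```text
clock: 13.32
tool_pos: [0.5486, 0.0081, 0.0356]
eef_rot: [-0.0, 0.731, 0.683, 0.0]
contact_force: [0.4, 6.5, 1.2]
width: 0.008
```

Force is rising at y = 8.1, where I predicted 8.3. One more small press, then I'll back off, rise and check.

Emit:
{"name": "arm_command", "arguments": {"travel": [[-0.1,-1,0],[0,-1,0],[0,0,0],[0,0,0]], "dr": [[0,0,0],[0,0,0],[0,0,0],[0,0,0]], "hand": [0,0,0,0]}}

```text
clock: 13.65
tool_pos: [0.5486, 0.0081, 0.0357]
eef_rot: [-0.001, 0.731, 0.682, 0.001]
contact_force: [-0.3, 9.7, -0.0]
width: 0.004
```

Emit:
{"name": "arm_command", "arguments": {"travel": [[0,2,0],[0,8,0],[2,20,0],[2,30,0],[2,30,0],[0,0,30],[0,0,40],[0,0,40],[0,0,40],[0,0,0],[0,0,0]], "dr": [[0,0,0],[0,0,0],[0,0,0],[0,0,0],[0,0,0],[0,0,0],[0,0,0],[0,0,0],[0,0,0],[0,0,0],[0,0,0]], "hand": [0,0,0,0,0,0,0,0,0,0,0]}}

```text
clock: 14.57
tool_pos: [0.5564, 0.0962, 0.1887]
eef_rot: [0.002, 0.731, 0.683, 0.002]
contact_force: [-1.1, -0.4, -0.7]
width: 0.005
```

Run:
```python
from bench import env
from h import *
s=env.read_state();print(s["tool_pos"],s["contact_force"])
ims=[]
for n in("scene","side"):
    p,d=env.grab_frame(n);ims.append(p)
    P,C=world(p,d,**env.camera_model(n))
    for nm,(a,b,z0,z1) in dict(row=(-.20,.02,.066,.082),clamp=(-.03,.1,.046,.056)).items():
        q=P[(P[:,0]>.5)&(P[:,0]<.6)&(P[:,1]>a)&(P[:,1]<b)&(P[:,2]>z0)&(P[:,2]<z1)]
        print(n,nm,len(q),np.percentile(q[:,1],[1,99]).round(4) if len(q) else 0)
cv2.imwrite("pics/chk4.png",cv2.hconcat([cv2.resize(x,(400,300),interpolation=3)[:,:,::-1] for x in (ims[0][165:270,205:345],ims[1][150:270,170:330])]))
```

```text
[0.55640214 0.09615041 0.18869219] [-1.08921599 -0.40612477 -0.66125357]
scene row 808 [-0.1754 -0.0406]
scene clamp 63 [-0.0266 -0.0019]
side row 398 [-0.1686 -0.0334]
side clamp 96 [-0.0291  0.0034]
```

View pics/chk4.png

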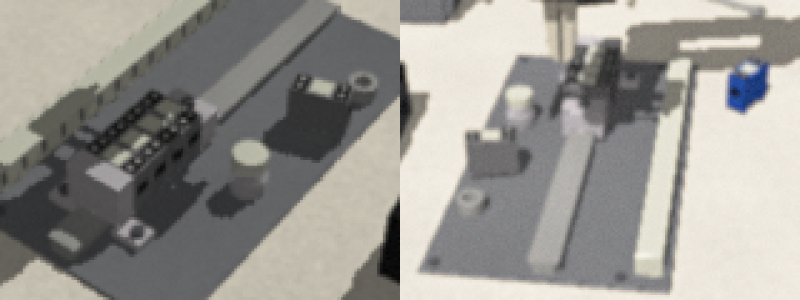

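The stop, four modules and clamp form one closed block, upright, with the bystanders where they were. Handing in.

```bash
python3 -c "
from bench import env
print(env.finish_job())"
```

```text
the job is handed in; nothing more can be done
None
```

I pushed the four modules along the rail as one train until they met the end stop, then pushed the end clamp up behind them. The job is handed in; the last clock reading was 14.6 s of the 51 s allowed.

- **Row:** it seated against the stop with about 16 N of push. Stop plus row then measured about 135 mm, against 136 mm expected, and the clamp had not moved at that point.
- **Clamp:** it closed with about 10 N. The fingertip stopped 35.8 mm from where it had seated the row, which matches the 36 mm clamp length.
- **Final view:** after backing off, the pictures show no visible gap, everything upright, and the bystanders where they were.

**Limits of the checks:** no check failed. The camera views disagree with each other by 2–7 mm, so the tightness rests mainly on the fingertip positions and forces. The last image measurement of the clamp cut off its inner edge, so it did not check that joint directly.

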